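# Trip-test the bench safety switch

## Robot

A 7-joint arm with a two-finger parallel gripper is mounted at the origin on the work surface. World frame = base frame: x ahead of the robot, y to its left, z up, the work surface at z = 0. Lengths are in m, angles in rad, forces in N, time in s.
With the tool pointing down it reaches from about 0.425 to 0.875 m from the base axis. Payload 4.7 kg.
Tool frame: the origin (TCP) lies midway between the tips of the shut fingers; the grasp point (between the pads) lies 19 mm behind it; z points along the fingers, x is the direction in which the jaws open and shut, and the axes are right-handed (so a half turn about z gives the same grasp; the last joint's range is limited). The gripper opens to 87 mm and grips with 3 to 60 N. Pads are 19 mm wide; open, the fingers measure 117 mm over their backs; the gripper's body (75 mm by 190 mm) begins 51 mm behind the grasp point.
Start: joints at [-1.244, 0.321, -0.07, 1.45, 0.023, 1.371, -0.057], TCP at [0.2, 0.618, 0.223] pointing down, gripper open.
Joint ranges: [-2.86, 2.86], [-0.3, 2.09], [-1.38, 1.24], [0.06, 2.45], [-1.56, 4.7], [0.09, 2.05], [-2.69, 2.69]. Speed limits (rad/s): [2.57, 2.57, 3.14, 3.14, 3.14, 3.14, 3.14].

## Interface

Orientations are given as a unit quaternion [x, y, z, w].
In Python, from workcell import arm, optics gives the robot as it stands. The module is installed in compiled form; this text tells all that it offers.
- The arm moves only by the shell command python3 -m jog 'ROWS' [FORCE]. ROWS is JSON, a list of rows, each an object of numbers: "grip": the finger opening in m, from 0 to 0.087; "dx", "dy", "dz": the shift along the world's x, y, z in m; "twist": the turn about the world's z in degrees. A call has 1 to 8 rows; each row shifts and turns the commanded pose from where the row before left it; what a row does not reach is not made up. A row lasts 1/8 s, in which the tool goes at most 62.5 mm and 10.7 degrees, less where a joint would pass 70% of its speed; a pose out of reach is approached as far as the arm can. A call is refused whole if a number of a shift passes 0.0625 or a number of a turn 10.7, either way. A call with a gripper value outside its range is refused whole. The fingers move at their own pace and stop on an object; FORCE is the grip in N (left out, the last holds). Time passes only in rows, so rows that do not move let the fingers close. It gives the time, the measured TCP pose, the force and the opening at its end, in the units of the state.
- arm.read_state(): the state, without advancing time (a new reading comes with each control period).
- optics.read_camera(name): name is "scene" or "top"; returns a dict with "image" (400x640x3 uint8, red, green, blue), "z_map" (400x640 float32, m along the optical axis (not along the pixel's ray), 0 where there is no reading), "camera_matrix" (3x3 intrinsics, pixels), "k1" (the pictures are not rectified: a ray, as slopes to the right and down, at radius r is drawn at 1 + k1 r^2 times it, then the intrinsics apply), "position" and "rotation" of the camera in the world. Camera axes: x right, y up, looking along -z (the intrinsics and any distortion apply to the point x, -y, -z); pixel columns grow to the right and rows downward; lengths in m; the calibration is good to about 2 mm. A picture is of the moment at which its call begins.
- arm.finish_job(): hands the job in, once; it reports no verdict.
The state is a dict: "time": time; "joint_positions": joint angles; "qd": joint speeds; "joint_efforts": joint torques, N m; "position": TCP position; "ee_rot": TCP orientation; "ft_force": force on the tool from outside, world axes, zero at the start; "torque": the same for the moment, N m; "grip_width": finger opening in m.
Only numpy, scipy, OpenCV 4.12 (cv2) and the standard library are available. Lean on these libraries where they do the work, as an engineer would, in place of code of your own. Each camera call takes 0.05 s, during which the arm holds its last target.

## Task

Test the safety switch in the yellow housing on the leather bench: press its blue test button right down so that its red lever drops, then lift that lever fully back up so that it stays up by itself. Leave the other, grey switch as it is.

Things in the scene. Friction and masses are not known exactly. Their poses are not given: they have to be found in the camera images.
- yellow_box: Switch screwed to the bench: yellow housing 160 (x) x 90 (y) x 55 (z) mm, origin under its centre at table height, z up, front (-x) roughly towards the robot. On its top at y = 0: blue test button at x = +35 mm and, near the front, a red lever on an axle along y at x = -55 mm, 64 mm above the table, between two black blocks (76 mm over all in y, tops at 74 mm). The green lamp plays no part.
- test_button (a joint): Travel (m) of the blue round button, 32 mm across, top 90 mm above the table, in a grey collar 42 mm across with its rim at 78 mm. 0 = up, 0.008 = fully down; a spring returns it; 1 N to start, about 4 N fully down. Past 0.006 it tips the lever over dead centre, which then falls by itself within 1 s.
- trip_lever (a joint): Lever angle (rad): 0 = up on its stop, leaning back to +x; 0.3 = vertical, dead centre; 1.85 = dropped, level to the front (-x), its end 40 mm beyond the housing, free on both sides and below. Red paddle 33 to 65 mm from the axle, 16 mm wide (y), 12 thick. Only its weight (55 g) holds it: let go below 0.2 it settles to 0. It cannot be raised while the button is held down.
- grey_lever_tip (a point): Middle of the free end of the red lever, standing up, on the other switch, which has a grey housing and must be left alone; 126 mm above the table. Same form and sizes as the yellow switch; its lever drops as easily.
There are look-alikes about, which are no part of the job. There is more than one size of the yellow_box; the job needs the largest.

How it is judged:
By the outcome, as a careful person would: the job done as asked, in the order asked, and still so for the second after the job is handed in, with the robot touching nothing.
It also fails if it takes over 51 s, if anything falls off the work surface, if the arm or the gripper's body presses on something with over 40 N, if the wrist force passes 120 N, or if a joint passes its speed limit or range.

## Working session

There is one attempt and no reset: what is moved stays moved. The work goes in short steps, Python scripts to look and compute and a shell command to move; the robot and the scene stay as the last step left them, time stands still between calls to the robot, and variables do not carry over. Pictures are saved under pics/ and viewed, and the job is handed in when it is done.

```bash
mkdir -p pics
cat > h.py <<'E'
import numpy as np, cv2
from workcell import arm, optics
def snap(n,f):
    c=optics.read_camera(n); cv2.imwrite(f'pics/{f}.png',c['image'][:,:,::-1]); np.savez(f'pics/{f}.npz',**c); return c
def load(f): return dict(np.load(f'pics/{f}.npz'))
def rays(c,uv):
    uv=np.asarray(uv,float).reshape(-1,1,2)
    # r_d = r(1+k1 r^2): OpenCV model
    p=cv2.undistortPoints(uv,c['camera_matrix'],np.array([float(c['k1']),0,0,0])).reshape(-1,2)
    d=np.c_[p[:,0],-p[:,1],-np.ones(len(p))]
    return d@np.asarray(c['rotation']).T
def plane(c,uv,z):
    d=rays(c,uv); o=np.asarray(c['position']); return o+d*((z-o[2])/d[:,2])[:,None]
def depth(c,uv):
    uv=np.asarray(uv); zz=np.array([c['z_map'][int(round(v)),int(round(u))] for u,v in uv]); return np.asarray(c['position'])+rays(c,uv)*zz[:,None]
def cloud(c):
    v,u=np.mgrid[0:400,0:640]; uv=np.c_[u.ravel(),v.ravel()]
    P=np.asarray(c['position'])+rays(c,uv)*c['z_map'].ravel()[:,None]; P[c['z_map'].ravel()==0]=np.nan
    return P.reshape(400,640,3)
E
python3 - <<'E'
from h import *
for n in('scene','top'):
    c=snap(n,n+'0'); print(n,c['camera_matrix'].tolist(),c['k1'],c['position'],c['rotation'],(c['z_map']>0).mean())
print(arm.read_state())
E
```

```text
scene [[405.45223700642066, 0.0, 319.863601267132], [0.0, 405.45223700642066, 195.25911350672578], [0.0, 0.0, 1.0]] -0.06528996624194458 [ 1.08721599 -0.3508798   0.72218564] [0.35380753 0.16294401 0.37881803 0.83950365] 0.9960859375
top [[417.3637139454391, 0.0, 312.5791619412347], [0.0, 417.3637139454391, 198.14808645406447], [0.0, 0.0, 1.0]] -0.08223156344411339 [0.5225983  0.08019354 0.99660619] [-0.02594678  0.03830306  0.71411408 -0.69849891] 0.99580078125
{'time': 0.1, 'joint_positions': array([-1.24388486,  0.32176251, -0.07008717,  1.45155511,  0.02262389,
        1.37078751, -0.05691875]), 'qd': array([-0.0008506 , -0.0016848 ,  0.00019243, -0.00418912,  0.00162908,
       -0.00112201, -0.00334235]), 'joint_efforts': array([ 1.26515415e-04, -4.92570305e+01, -4.05774051e-01, -3.13397133e+01,
       -6.42752764e-02,  3.95517773e-02,  6.82305608e-05]), 'position': array([0.1999288 , 0.61797104, 0.22156099]), 'ee_rot': array([ 8.08615625e-01,  5.88336661e-01, -6.62257615e-04,  5.53068628e-04]), 'ft_force': array([-0.23731736,  0.25182338, -0.38834144]), 'torque': array([-0.0489493 , -0.03225157, -0.03103832]), 'grip_width': 0.08716724122654008}
```

```bash
sed -i "s/c=optics.read_camera(n);/c=dict(optics.read_camera(n)); c['rotation']=R.from_quat(c['rotation']).as_matrix();/; 1a from scipy.spatial.transform import Rotation as R" h.py
python3 - <<'E'
from h import *
for n in('scene','top'):
    c=snap(n,n+'1')
    P=cloud(c); print(n,np.nanmedian(P[...,2]))
E
```

```text
scene 0.0016137853355667753
top -0.0005302802030096032
```

View pics/scene0.png

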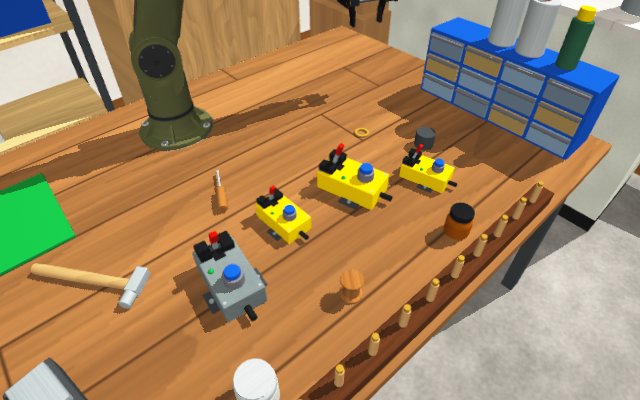

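View pics/top0.png

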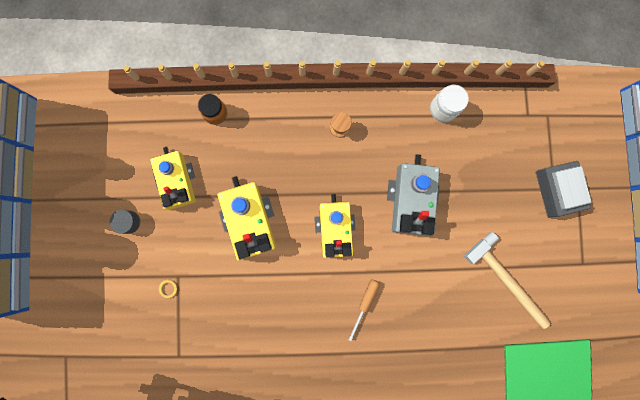

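Yellow candidates in the top view are at (172,180), (247,220) and (336,230). The one at (247,220) looks largest; I'll measure the sizes and enlarge it to confirm. The grey switch is at (416,200).

Run:
```python
from h import *
c=load('top1'); P=cloud(c); im=c['image']; hsv=cv2.cvtColor(im,cv2.COLOR_RGB2HSV)
def cc(m,amin):
    n,l,s,ct=cv2.connectedComponentsWithStats(m.astype(np.uint8)); return [(l==i,s[i],ct[i]) for i in range(1,n) if s[i,4]>amin]
yel=(hsv[...,0]>24)&(hsv[...,0]<34)&(hsv[...,1]>170)&(hsv[...,2]>120)
for m,s,ct in cc(yel,150):
    top=m
    z=np.nanmedian(P[m][:,2]);h=cv2.convexHull(np.argwhere(m)[:,::-1].astype(np.int32))
    w=plane(c,h.reshape(-1,2),z)[:,:2].astype(np.float32); print('yellow',ct.round(1),s[4],'z',z.round(3),cv2.minAreaRect(w))
blue=(hsv[...,0]>100)&(hsv[...,0]<118)&(hsv[...,1]>150)&(hsv[...,2]>100)
for m,s,ct in cc(blue,30):
    if 100<ct[0]<500:
        z=np.nanmax(P[m][:,2]); t=m&(P[...,2]>z-0.006); q=np.argwhere(t)[:,::-1].mean(0); print('blue',q.round(1),z.round(4),plane(c,q,np.nanmedian(P[t][:,2])).round(4))
red=((hsv[...,0]<6)|(hsv[...,0]>174))&(hsv[...,1]>170)&(hsv[...,2]>100)
for m,s,ct in cc(red,15):
    if 100<ct[0]<500:
        print('red',ct.round(1),s[4],P[m].min(0).round(3),P[m].max(0).round(3), P[m].mean(0).round(3))
o=[cv2.resize(im[140:290,130:280],(500,500),interpolation=2)]
s=load('scene1')['image'][120:240,240:400]; o.append(cv2.resize(s,(300,500),interpolation=2)) 
cv2.imwrite('pics/crop1.png',np.hstack(o)[:,:,::-1])
```

```text
blue [163.8 166.5] 0.0732 [[0.6859 0.3974 0.0695]]
blue [423. 182.] 0.0936 [[ 0.6357 -0.1817  0.0898]]
blue [238.6 204.8] 0.0937 [[0.5939 0.2249 0.0896]]
blue [335.8 216.9] 0.072 [[0.5639 0.0121 0.0686]]
red [167.2 190. ] 35 [0.624 0.376 0.076] [0.636 0.387 0.101] [0.63  0.381 0.092]
red [423.4 214.8] 70 [ 0.553 -0.18   0.056] [ 0.57  -0.164  0.128] [ 0.562 -0.171  0.119]
red [247.  237.7] 59 [0.513 0.196 0.056] [0.53  0.211 0.13 ] [0.522 0.203 0.12 ]
red [338.4 242.6] 33 [0.502 0.002 0.04 ] [0.512 0.015 0.099] [0.507 0.01  0.088]
```

View pics/crop1.png

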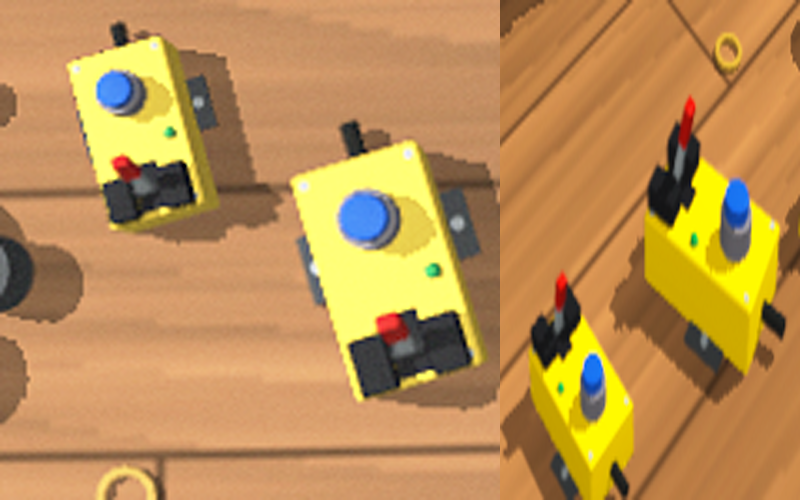

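Run:
```python
from h import *
def cc(m,amin):
    n,l,s,ct=cv2.connectedComponentsWithStats(m.astype(np.uint8)); return [(l==i,s[i],ct[i]) for i in range(1,n) if s[i,4]>amin]
for n in('top1','scene1'):
    c=load(n);P=cloud(c);hsv=cv2.cvtColor(c['image'],cv2.COLOR_RGB2HSV)
    y=(hsv[...,0]>24)&(hsv[...,0]<36)&(hsv[...,1]>110)&(hsv[...,2]>110)
    near=np.hypot(P[...,0]-.56,P[...,1]-.215)<.12
    # top face incl. everything standing on it
    m=y&near&(abs(P[...,2]-.055)<.006)
    m=cc(m,60); m=max(m,key=lambda t:t[1][4])[0]
    h=cv2.convexHull(np.argwhere(m)[:,::-1].astype(np.int32)).reshape(-1,2)
    r=cv2.minAreaRect(plane(c,h,.055)[:,:2].astype(np.float32)); print(n,m.sum(),r)
    print(cv2.boxPoints(r).round(4).tolist())
    b=(hsv[...,0]>100)&(hsv[...,0]<120)&(hsv[...,1]>150)&near&(P[...,2]>.086)
    q=np.argwhere(b)[:,::-1]; print('button',b.sum(),plane(c,q.mean(0),.09).round(4), P[b].mean(0).round(4))
    rd=((hsv[...,0]<6)|(hsv[...,0]>174))&(hsv[...,1]>170)&near&(P[...,2]>.09)
    print('red',P[rd].mean(0).round(4),P[rd][P[rd][:,2]>.12].mean(0).round(4))
c=load('top1')
M=R.from_quat(arm.read_state()['ee_rot']).as_matrix(); print('jaw yaw',np.degrees(np.arctan2(M[1,0],M[0,0])), 'y yaw',np.degrees(np.arctan2(M[1,1],M[0,1])))
```

```text
top1 1643 ((0.5614049434661865, 0.21597877144813538), (0.1563245952129364, 0.08861386775970459), 16.325366973876953)
[[0.4738999903202057, 0.23649999499320984], [0.49880000948905945, 0.15150000154972076], [0.6488999724388123, 0.19539999961853027], [0.6240000128746033, 0.28049999475479126]]
button 142 [[0.594  0.2242 0.09  ]] [0.594  0.2243 0.0893]
red [0.522  0.2029 0.1208] [0.5242 0.2041 0.1253]
scene1 996 ((0.5656173229217529, 0.2105415016412735), (0.15881432592868805, 0.0971209704875946), 16.3601016998291)
[[0.4756999909877777, 0.23479999601840973], [0.5030999779701233, 0.14159999787807465], [0.6554999947547913, 0.18629999458789825], [0.6280999779701233, 0.27950000762939453]]
button 96 [[0.5973 0.2221 0.09  ]] [0.5976 0.2218 0.0904]
red [0.5266 0.1994 0.1165] [0.5282 0.2017 0.1252]
jaw yaw 72.07962760789493 y yaw -17.92036365916002
```

The yellow candidates are (172,180) and (336,230), both with button tops near 69 mm, and (247,220), measuring about 157×90 mm with its button top at 90 mm. Only the last fits. The enlarged crop shows it with a blue button and a standing red lever. Its yaw is about 16.3°, and the button is at about (0.5955, 0.2235). Next I'll move over the button with the fingers shutting.

```bash
python3 -m jog '[{"dx":0.04,"dy":-0.04,"twist":8.5,"grip":0},{"dx":0.04,"dy":-0.04,"twist":8.5,"grip":0},{"dx":0.04,"dy":-0.04,"twist":8.5,"grip":0},{"dx":0.04,"dy":-0.04,"twist":8.5,"grip":0},{"dx":0.04,"dy":-0.04},{"dx":0.04,"dy":-0.04},{"dx":0.04,"dy":-0.04},{"dx":0.04,"dy":-0.04}]' 10
```

```text
validation failed for argument at $[0]...
```

```bash
python3 -m jog '[{"dx":0.04,"dy":-0.04,"dz":0.0,"twist":8.5,"grip":0.0},{"dx":0.04,"dy":-0.04,"dz":0.0,"twist":8.5,"grip":0.0},{"dx":0.04,"dy":-0.04,"dz":0.0,"twist":8.5,"grip":0.0},{"dx":0.04,"dy":-0.04,"dz":0.0,"twist":8.5,"grip":0.0},{"dx":0.04,"dy":-0.04,"dz":0.0,"twist":0.0,"grip":0.0},{"dx":0.04,"dy":-0.04,"dz":0.0,"twist":0.0,"grip":0.0},{"dx":0.04,"dy":-0.04,"dz":0.0,"twist":0.0,"grip":0.0},{"dx":0.04,"dy":-0.04,"dz":0.0,"twist":0.0,"grip":0.0}]' 10
```

```text
time: 1.2
position: [0.5211, 0.2971, 0.2226]
ee_rot: [0.601, 0.799, 0.0, -0.0]
ft_force: [-0.3, 0.4, -0.5]
grip_width: 0.0149
```

```bash
python3 -m jog '[{"dx":0.037,"dy":-0.037,"dz":-0.02,"twist":0.0,"grip":0.0},{"dx":0.037,"dy":-0.037,"dz":-0.02,"twist":0.0,"grip":0.0},{"dx":0.0,"dy":0.0,"dz":-0.04,"twist":0.0,"grip":0.0},{"dx":0.0,"dy":0.0,"dz":-0.02,"twist":0.0,"grip":0.0},{"dx":0.0,"dy":0.0,"dz":0.0,"twist":0.0,"grip":0.0}]'
python3 - <<'E'
from h import *
ims=[snap(n,n+'2')['image'] for n in('top','scene')]
o=[cv2.resize(ims[0][140:290,170:320],(400,400)),cv2.resize(ims[1][90:240,270:420],(400,400))]
cv2.imwrite('pics/c2.png',np.hstack(o)[:,:,::-1]); print(arm.read_state()['position'])
E
```

```text
time: 1.82
position: [0.5923, 0.2252, 0.1208]
ee_rot: [0.601, 0.8, -0.001, -0.001]
ft_force: [-0.4, -0.1, -0.3]
grip_width: 0.0007
[0.59419697 0.22585886 0.12378972]
```

View pics/c2.png

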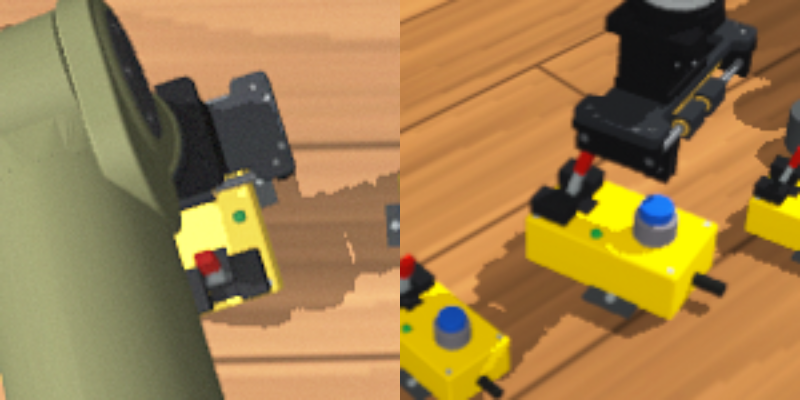

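Run:
```python
from h import *
c=load('scene2'); 
s=arm.read_state();M=R.from_quat(s['ee_rot']).as_matrix();p=s['position']
def proj(c,X):
    d=(np.atleast_2d(X)-c['position'])@c['rotation']; d=d*[1,-1,-1]
    return cv2.projectPoints(d.reshape(-1,1,3),np.zeros(3),np.zeros(3),c['camera_matrix'],np.array([float(c['k1']),0,0,0]))[0].reshape(-1,2)
im=c['image'].copy()
L=[p,p-.02*M[:,2],p-.07*M[:,2],p-.07*M[:,2]+.095*M[:,0],p-.07*M[:,2]-.095*M[:,0]]
q=proj(c,L); print(q.round(1))
for a in q: cv2.circle(im,tuple(int(round(x)) for x in a),1,(255,0,255),-1)
P=cloud(c); 
for a in q: print(P[int(round(a[1])),int(round(a[0]))].round(3))
cv2.imwrite('pics/c3.png',cv2.resize(im[60:240,250:450],(800,720))[:600,:,::-1])
```

```text
[[367.  155.3]
 [367.7 148.6]
 [369.3 130.8]
 [387.6 111.3]
 [348.3 153.1]]
[0.603 0.215 0.136]
[0.602 0.217 0.152]
[0.634 0.178 0.236]
[0.609 0.265 0.236]
[ 0.447  0.314 -0.002]
```

View pics/c3.png

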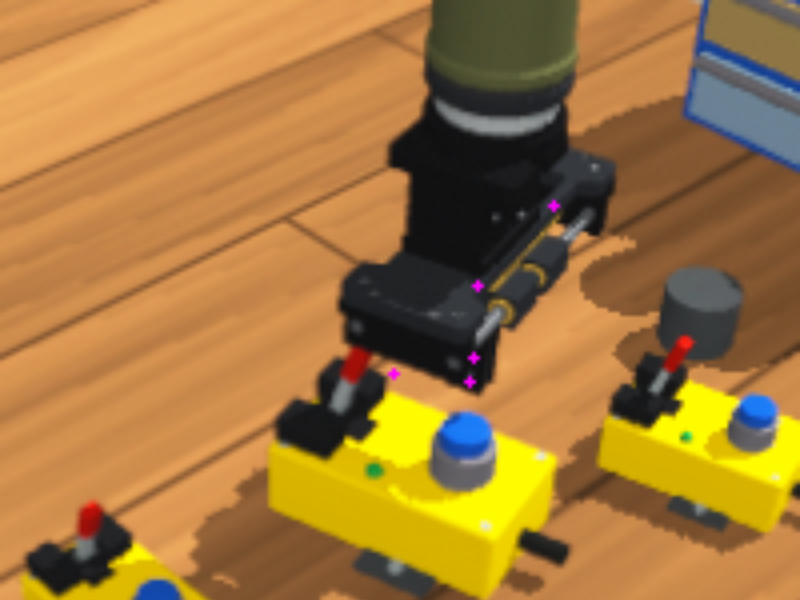

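```bash
python3 -m jog '[{"dx":0.001,"dy":-0.002,"dz":-0.02,"twist":0.0,"grip":0.0},{"dx":0.0,"dy":0.0,"dz":-0.01,"twist":0.0,"grip":0.0},{"dx":0.0,"dy":0.0,"dz":-0.005,"twist":0.0,"grip":0.0},{"dx":0.0,"dy":0.0,"dz":0.0,"twist":0.0,"grip":0.0}]'
```

```text
time: 2.42
position: [0.5946, 0.2223, 0.0873]
ee_rot: [0.601, 0.799, -0.0, -0.0]
ft_force: [-1.4, -0.6, 2.2]
grip_width: 0.0006
```

```bash
python3 -m jog '[{"dx":0.0,"dy":0.0,"dz":-0.005,"twist":0.0,"grip":0.0},{"dx":0.0,"dy":0.0,"dz":0.0,"twist":0.0,"grip":0.0},{"dx":0.0,"dy":0.0,"dz":0.0,"twist":0.0,"grip":0.0}]'
```

```text
time: 2.8
position: [0.5954, 0.2226, 0.0831]
ee_rot: [0.601, 0.799, 0.0, 0.0]
ft_force: [-0.9, -0.6, 3.7]
grip_width: 0.0003
```

```bash
python3 -m jog '[{"dx":0.0,"dy":0.0,"dz":-0.002,"twist":0.0,"grip":0.0},{"dx":0.0,"dy":0.0,"dz":-0.001,"twist":0.0,"grip":0.0},{"dx":0.0,"dy":0.0,"dz":0.0,"twist":0.0,"grip":0.0},{"dx":0.0,"dy":0.0,"dz":0.0,"twist":0.0,"grip":0.0}]'
python3 - <<'E'
from h import *
im=snap('scene','scene4')['image']; cv2.imwrite('pics/c4.png',cv2.resize(im[60:240,250:450],(800,720))[150:,:,::-1]); print(arm.read_state()['ft_force'])
E
```

```text
time: 3.3
position: [0.5955, 0.2226, 0.0822]
ee_rot: [0.601, 0.799, 0.001, 0.0]
ft_force: [-5.5, -2.3, 14.2]
grip_width: -0.0001
[-4.92907965 -1.45113293 14.12109733]
```

View pics/c4.png

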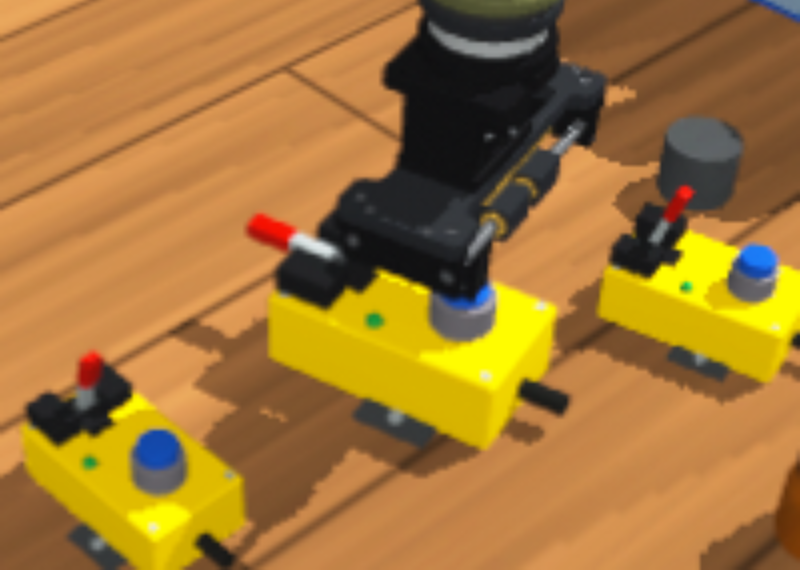

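```bash
python3 -m jog '[{"dx":0.0,"dy":0.0,"dz":0.05,"twist":0.0,"grip":0.0},{"dx":0.0,"dy":0.0,"dz":0.05,"twist":0.0,"grip":0.0},{"dx":0.045,"dy":0.013,"dz":0.04,"twist":0.0,"grip":0.05},{"dx":0.045,"dy":0.013,"dz":0.0,"twist":0.0,"grip":0.05},{"dx":0.0,"dy":0.0,"dz":0.0,"twist":0.0,"grip":0.05},{"dx":0.0,"dy":0.0,"dz":0.0,"twist":0.0,"grip":0.05}]' 5
python3 - <<'E'
from h import *
cs=[snap(n,n+'5') for n in('top','scene')]; ims=[c['image'] for c in cs]
o=[cv2.resize(ims[0][140:290,170:320],(400,400)),cv2.resize(ims[1][90:240,270:420],(400,400))]
cv2.imwrite('pics/c5.png',np.hstack(o)[:,:,::-1]); print(arm.read_state()['position'])
for c in cs:
    P=cloud(c);hsv=cv2.cvtColor(c['image'],cv2.COLOR_RGB2HSV)
    rd=((hsv[...,0]<6)|(hsv[...,0]>174))&(hsv[...,1]>150)&(np.hypot(P[...,0]-.47,P[...,1]-.19)<.07)
    q=np.argwhere(rd)[:,::-1]
    if len(q): print(len(q),P[rd].mean(0).round(4),cv2.minAreaRect(plane(c,q,.07)[:,:2].astype(np.float32)))
E
```

```text
time: 4.1
position: [0.6842, 0.2481, 0.218]
ee_rot: [0.601, 0.799, -0.001, -0.001]
ft_force: [-0.8, -0.5, -1.0]
grip_width: 0.0327
[0.68410607 0.2481977  0.21948738]
96 [0.461  0.1859 0.0693] ((0.4610215127468109, 0.18552742898464203), (0.029864657670259476, 0.015298023819923401), 17.67098617553711)
61 [0.464  0.1827 0.0707] ((0.46402183175086975, 0.1833948940038681), (0.03329696133732796, 0.02073105052113533), 15.620620727539062)
```

View pics/c5.png

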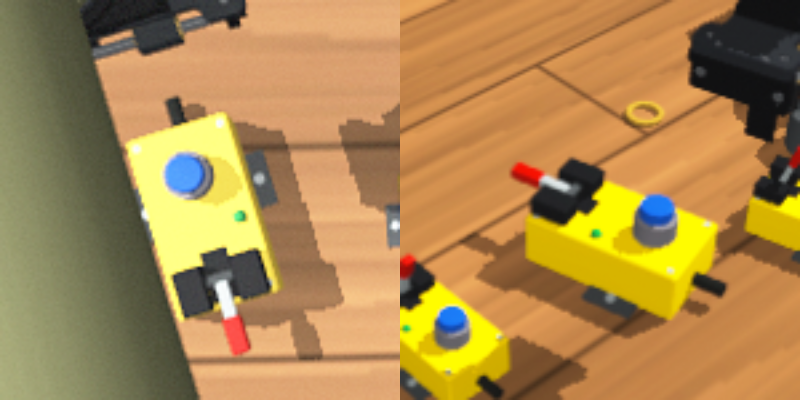

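The picture shows the lever dropped, with its paddle at crop (235,335). In the world the paddle centre is about (0.4625, 0.184). The button has popped back up. Moving over the paddle.

```bash
python3 -m jog '[{"dx":-0.045,"dy":-0.013,"dz":0.0,"twist":0.0,"grip":0.05},{"dx":-0.045,"dy":-0.013,"dz":0.0,"twist":0.0,"grip":0.05},{"dx":-0.045,"dy":-0.013,"dz":0.0,"twist":0.0,"grip":0.05},{"dx":-0.045,"dy":-0.013,"dz":0.0,"twist":0.0,"grip":0.05},{"dx":-0.042,"dy":-0.012,"dz":0.0,"twist":0.0,"grip":0.05},{"dx":0.0,"dy":0.0,"dz":-0.04,"twist":0.0,"grip":0.05},{"dx":0.0,"dy":0.0,"dz":-0.04,"twist":0.0,"grip":0.05},{"dx":0.0,"dy":0.0,"dz":0.0,"twist":0.0,"grip":0.05}]'
python3 - <<'E'
from h import *
s=arm.read_state(); M=R.from_quat(s['ee_rot']).as_matrix(); print(s['position'],np.degrees(np.arctan2(M[1,0],M[0,0])))
E
```

```text
time: 5.2
position: [0.46, 0.1832, 0.1376]
ee_rot: [0.601, 0.799, -0.002, -0.001]
ft_force: [-0.2, -0.5, 0.3]
grip_width: 0.05
[0.46002283 0.18324575 0.13757658] 106.09194383309601
```

```bash
python3 -m jog '[{"dx":0.001,"dy":0.0005,"dz":-0.04,"twist":0.0,"grip":0.05},{"dx":0.0,"dy":0.0,"dz":-0.04,"twist":0.0,"grip":0.05},{"dx":0.0,"dy":0.0,"dz":-0.012,"twist":0.0,"grip":0.05},{"dx":0.0,"dy":0.0,"dz":0.0,"twist":0.0,"grip":0.05}]'
python3 - <<'E'
from h import *
cs=[snap(n,n+'6') for n in('top','scene')]; ims=[c['image'] for c in cs]
o=[cv2.resize(ims[0][180:280,210:310],(400,400)),cv2.resize(ims[1][80:220,260:400],(400,400))]
cv2.imwrite('pics/c6.png',np.hstack(o)[:,:,::-1]); s=arm.read_state(); print(s['position'],s['ft_force'])
E
```

```text
time: 5.7
position: [0.4645, 0.1852, 0.0486]
ee_rot: [0.601, 0.799, 0.0, 0.0]
ft_force: [-0.4, -0.6, 0.7]
grip_width: 0.0498
[0.4654954  0.1856538  0.04960581] [ 0.27315311  0.06033763 -0.54059168]
```

View pics/c6.png

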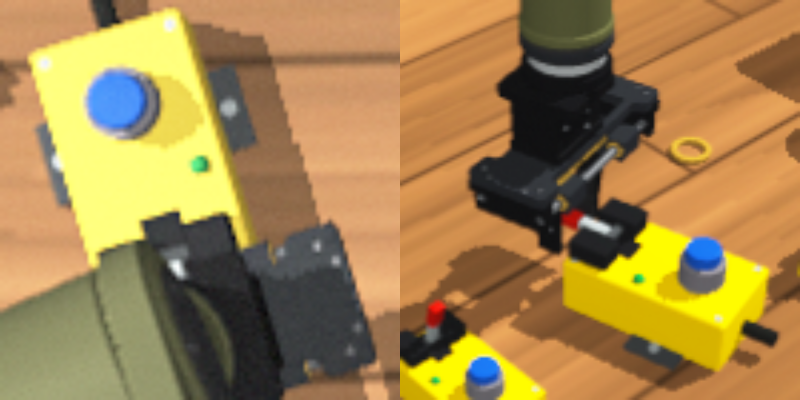

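```bash
python3 -m jog '[{"dx":-0.004,"dy":-0.001,"dz":-0.003,"twist":0.0,"grip":0.03},{"dx":0.0,"dy":0.0,"dz":0.0,"twist":0.0,"grip":0.01},{"dx":0.0,"dy":0.0,"dz":0.0,"twist":0.0,"grip":0.01},{"dx":0.0,"dy":0.0,"dz":0.0,"twist":0.0,"grip":0.01},{"dx":0.0,"dy":0.0,"dz":0.0,"twist":0.0,"grip":0.01},{"dx":0.0,"dy":0.0,"dz":0.0,"twist":0.0,"grip":0.01}]' 5
python3 - <<'E'
from h import *
s=arm.read_state(); p=s['position']; d=p[:2]-[.509,.198]; u=np.array([.96,.281]); print(p,s['ft_force'],s['grip_width'],'along',d@u,'lat',d@[-.281,.96])
E
```

```text
time: 6.55
position: [0.4598, 0.1851, 0.0447]
ee_rot: [0.601, 0.799, 0.0, -0.0]
ft_force: [-1.1, 4.1, 1.3]
grip_width: 0.016
[0.45982045 0.1851175  0.04472282] [-1.06563992  4.05860631  1.33521417] 0.016038738443110236 along -0.050832346620169715 lat 0.001452256215086144
```

```bash
python3 -m jog '[{"dx":0.0016,"dy":0.0015,"dz":0.0132,"twist":0.0,"grip":0.01},{"dx":0.0049,"dy":0.0014,"dz":0.0123,"twist":0.0,"grip":0.01},{"dx":0.0078,"dy":0.0023,"dz":0.0106,"twist":0.0,"grip":0.01},{"dx":0.0,"dy":0.0,"dz":0.0,"twist":0.0,"grip":0.01},{"dx":0.0,"dy":0.0,"dz":0.0,"twist":0.0,"grip":0.01}]'
python3 - <<'E'
from h import *
c=snap('scene','scene7'); cv2.imwrite('pics/c7.png',cv2.resize(c['image'][60:220,240:420],(720,640))[:600,:,::-1])
s=arm.read_state(); p=s['position']; d=p[:2]-[.509,.198]; u=np.array([.96,.281]); print(p,s['ft_force'],s['grip_width'],'along',d@u,'lat',d@[-.281,.96])
E
```

```text
time: 7.18
position: [0.4746, 0.1895, 0.081]
ee_rot: [0.601, 0.799, 0.0, 0.0]
ft_force: [-2.9, 3.6, 1.9]
grip_width: 0.0161
[0.47435184 0.18946714 0.08068305] [-2.15963146  4.14280895  1.18688009] 0.015733660779704436 along -0.03565996830171742 lat 0.0015445860934474168
```

View pics/c7.png

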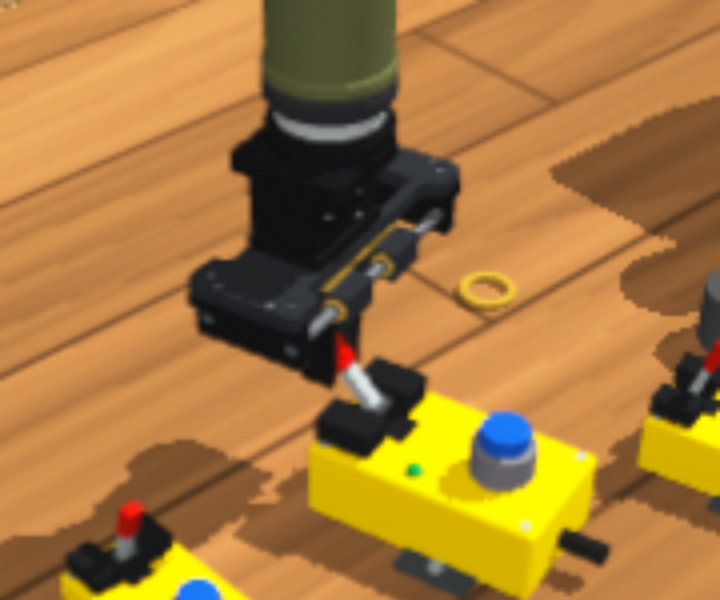

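The picture shows the paddle held between the fingers at about (345,350), and the lever is up about 45°. Continuing the arc.

```bash
python3 -m jog '[{"dx":0.0102,"dy":0.0035,"dz":0.0081,"twist":0.0,"grip":0.01},{"dx":0.0118,"dy":0.0035,"dz":0.0051,"twist":0.0,"grip":0.01},{"dx":0.0127,"dy":0.0037,"dz":0.0017,"twist":0.0,"grip":0.01},{"dx":0.007,"dy":0.002,"dz":-0.0005,"twist":0.0,"grip":0.01},{"dx":0.0,"dy":0.0,"dz":0.0,"twist":0.0,"grip":0.01},{"dx":0.0,"dy":0.0,"dz":0.0,"twist":0.0,"grip":0.01}]'
python3 - <<'E'
from h import *
c=snap('scene','scene8'); cv2.imwrite('pics/c8.png',cv2.resize(c['image'][60:220,240:420],(720,640))[:600,:,::-1])
s=arm.read_state(); p=s['position']; d=p[:2]-[.509,.198]; u=np.array([.96,.281]); print(p,s['ft_force'],s['grip_width'],'along',d@u,'lat',d@[-.281,.96])
E
```

```text
time: 7.98
position: [0.5164, 0.2018, 0.0951]
ee_rot: [0.601, 0.799, 0.0, 0.0]
ft_force: [-0.8, 3.5, -1.9]
grip_width: 0.016
[0.5162324  0.20173481 0.09508719] [ 0.06729297  1.92348877 -1.77124478] 0.01623227247729415 along 0.007992590656362005 lat 0.0015531166298020417
```

View pics/c8.png

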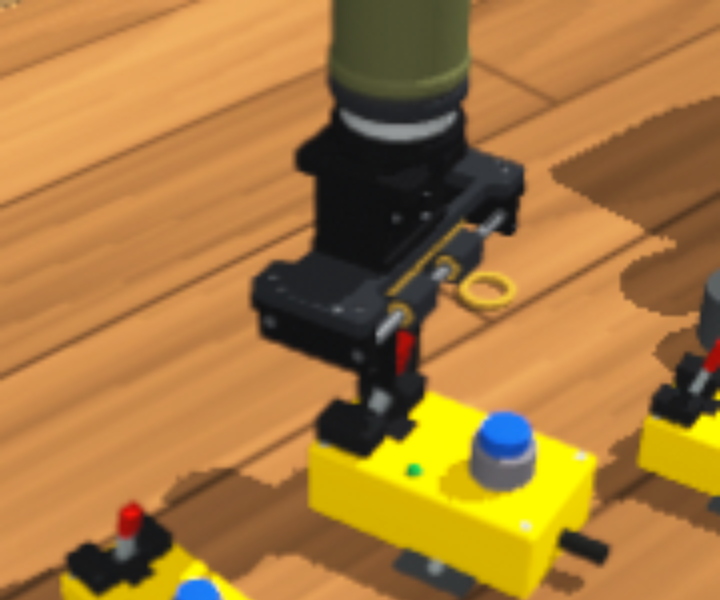

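```bash
python3 -m jog '[{"dx":0.003,"dy":0.001,"dz":-0.0006,"twist":0.0,"grip":0.01},{"dx":0.003,"dy":0.001,"dz":-0.001,"twist":0.0,"grip":0.01},{"dx":0.0,"dy":0.0,"dz":0.0,"twist":0.0,"grip":0.01},{"dx":0.0,"dy":0.0,"dz":0.0,"twist":0.0,"grip":0.01}]'
python3 - <<'E'
from h import *
s=arm.read_state(); p=s['position']; d=p[:2]-[.509,.198]; u=np.array([.96,.281]); print(p,s['ft_force'],s['grip_width'],'along',d@u,'lat',d@[-.281,.96])
E
```

```text
time: 8.52
position: [0.5209, 0.2031, 0.0934]
ee_rot: [0.601, 0.799, -0.001, -0.001]
ft_force: [-5.3, 0.3, 3.0]
grip_width: 0.016
[0.52092187 0.20311849 0.09338764] [-5.26398507  0.27556642  2.95368609] 0.015954211720759844 along 0.012883292847229064 lat 0.0015637087888864083
```

The −5 N along x means the lever is against its stop. Opening the fingers, then going straight up.

```bash
python3 -m jog '[{"dx":-0.001,"dy":0.0,"dz":0.0,"twist":0.0,"grip":0.022},{"dx":0.0,"dy":0.0,"dz":0.0,"twist":0.0,"grip":0.045},{"dx":0.0,"dy":0.0,"dz":0.0,"twist":0.0,"grip":0.045},{"dx":0.0,"dy":0.0,"dz":0.0,"twist":0.0,"grip":0.045},{"dx":0.0,"dy":0.0,"dz":0.0,"twist":0.0,"grip":0.045}]'
python3 - <<'E'
from h import *
c=snap('scene','scene9'); cv2.imwrite('pics/c9.png',cv2.resize(c['image'][60:220,240:420],(720,640))[:600,:,::-1])
s=arm.read_state(); print(s['position'],s['ft_force'],s['grip_width'])
E
```

```text
time: 9.15
position: [0.5211, 0.2038, 0.0935]
ee_rot: [0.601, 0.799, 0.0, 0.0]
ft_force: [-0.7, 1.1, 0.1]
grip_width: 0.044
[0.52111221 0.20384517 0.09346293] [ 0.08362635 -0.271906    0.57847236] 0.04428746082237022
```

View pics/c9.png

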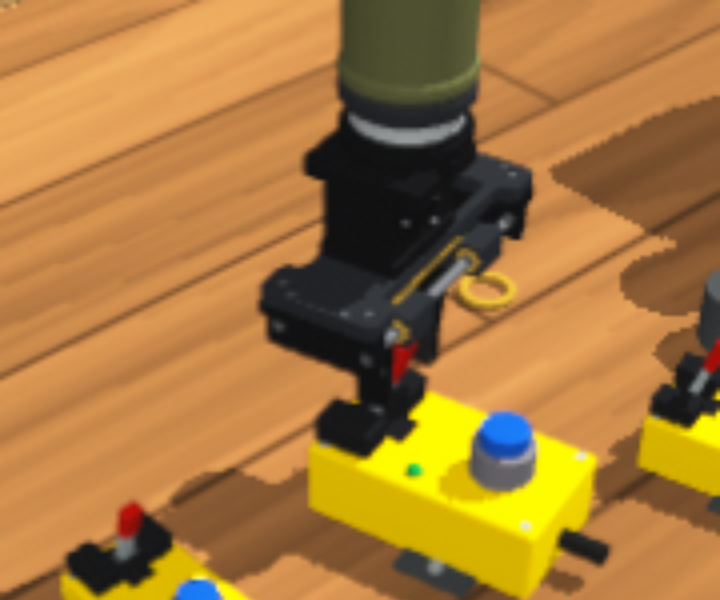

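The picture shows the fingers open on both sides of the upright paddle, which is at about (405,360). Retreating upward and then away.

```bash
python3 -m jog '[{"dx":0.0,"dy":0.0,"dz":0.02,"twist":0.0,"grip":0.045},{"dx":0.0,"dy":0.0,"dz":0.04,"twist":0.0,"grip":0.045},{"dx":0.0,"dy":0.0,"dz":0.05,"twist":0.0,"grip":0.045},{"dx":0.0,"dy":0.0,"dz":0.04,"twist":0.0,"grip":0.045},{"dx":-0.03,"dy":0.04,"dz":0.0,"twist":0.0,"grip":0.045},{"dx":-0.03,"dy":0.05,"dz":0.0,"twist":0.0,"grip":0.045},{"dx":-0.03,"dy":0.05,"dz":0.0,"twist":0.0,"grip":0.045},{"dx":0.0,"dy":0.0,"dz":0.0,"twist":0.0,"grip":0.045}]'
python3 - <<'E'
from h import *
for n in ('top','scene'):
    c=snap(n,n+'10');P=cloud(c);hsv=cv2.cvtColor(c['image'],cv2.COLOR_RGB2HSV)
    for nm,x,y in(('yellow',.52,.2),('grey',.562,-.171)):
        rd=((hsv[...,0]<6)|(hsv[...,0]>174))&(hsv[...,1]>170)&(np.hypot(P[...,0]-x,P[...,1]-y)<.06)&(P[...,2]>.09)
        print(n,nm,rd.sum(),P[rd].mean(0).round(4),P[rd][P[rd][:,2]>.12].mean(0).round(4))
    cv2.imwrite(f'pics/{n}10b.png',c['image'][:,:,::-1])
c=load('top10')['image'];d=load('scene10')['image']
cv2.imwrite('pics/c10.png',np.hstack([cv2.resize(c[140:290,170:320],(400,400)),cv2.resize(d[90:240,270:420],(400,400))])[:,:,::-1])
print(arm.read_state()['ft_force'])
E
```

```text
time: 10.2
position: [0.4269, 0.3492, 0.2433]
ee_rot: [0.597, 0.802, 0.0, -0.001]
ft_force: [-0.1, 0.3, 0.5]
grip_width: 0.045
top yellow 58 [0.522  0.2029 0.1208] [0.5242 0.2041 0.1253]
top grey 68 [ 0.5618 -0.1704  0.1205] [ 0.5642 -0.1715  0.125 ]
scene yellow 60 [0.5268 0.1993 0.1166] [0.5285 0.2013 0.1255]
scene grey 86 [ 0.5681 -0.175   0.1192] [ 0.5682 -0.175   0.1253]
[ 0.48276704 -0.15322865  0.35384234]
```

View pics/c10.png

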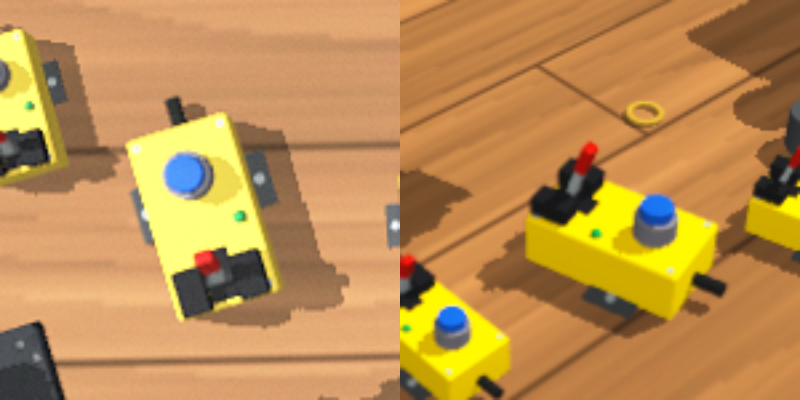

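View pics/scene10.png

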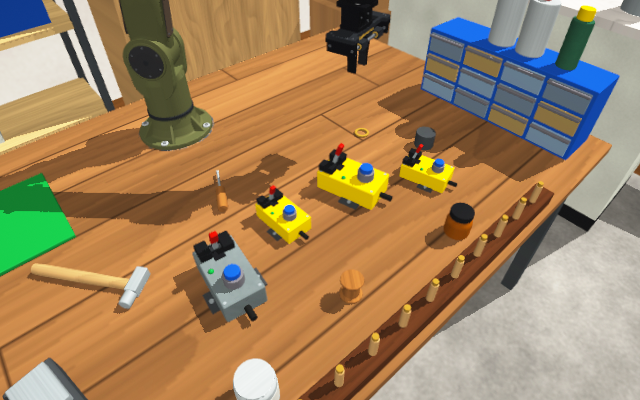

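The yellow switch's lever is back at its starting reading: its tip is at (0.5242, 0.2041, 0.1253) in the top view, the same as before. The lever on the grey switch stands as before, at scene pixel (213,238), and the robot is clear of everything. Handing in.

```bash
python3 -c "
from workcell import arm
print(arm.finish_job())"
```

```text
the job is handed in; nothing more can be done
None
```

I pressed the blue test button on the largest yellow switch fully down, and its red lever dropped. I then gripped the lever's paddle with about 5 N, raised it along its arc to the stop, let go and backed away. The job was handed in about 10 s into the 51 s allowed.

- **Button:** it bottomed out at about 14 N with the fingertips at z = 0.082 m. A picture afterwards showed the button back up and the lever level to the front.
- **Yellow lever:** after release it stands by itself. In the top view its tip reads (0.524, 0.204, 0.125), the same as before the test.
- **Grey switch:** I never touched it, and its lever still stands at 0.125 m in both views.
- **Disagreement:** the two cameras differ by about 3–4 mm on the yellow switch's positions, so I used their average. That held for pressing and gripping.
- **Failed call:** my first move command was refused because its rows left out some values. Nothing moved.

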